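# Lock the gluing clamp down on the gear

## Task

The spring clamp over the freshly glued yellow gear is still locked open. Draw its red keeper all the way back, press the steel plunger down into the clamp against its spring without ramming it onto its stop (never more than about 25 N), and while it is held down slide the keeper fully home over the plunger's ears, so that the plunger stays trapped down when you let go. Do not force the keeper against the ears. Leave the other things on the desk where they are.

Things in the scene. Friction and masses are not known exactly. Their poses are not given: they have to be found in the camera images.
- foot: Foot of the clamp: dark steel plate 104 (x) x 134 (y) x 10 mm, fixed; origin at the centre of its underside. Its +y is the way the keeper slides home. On four levelling screws over it, same axes and centre, stands a blue C-shaped frame 90 x 120 mm, set by hand at an unmeasured height: its underside is 15 to 35 mm above the desk. Heights 'above U' are above that underside.
- plunger_axis (a point): Point on the foot's top face, under the middle of the plunger. The plunger's head is a flat level steel bar 34 (x) x 100 (y) x 8 mm centred over this point, its top 80 mm above U when up (so 95 to 115 mm above the desk). Two yellow ears, 5 mm thick, stick 8 mm out of its long sides at y +12 to +30 mm, underside 72 mm above U when up.
- keeper_home (a point): Point on the foot's top face, under the middle of the keeper's cross bar when home. The keeper is a red yoke on rails that straddles the head bar. Its cross bar: 74 (x) x 12 (y) x 14 (z) mm, underside 83, top 97 mm above U, on an end post each side with 60 mm free between them; fingertips beside the cross bar reach the head bar freely.
- plunger (a joint): How far the plunger is down: 0 up, 0.0155 m on its rigid stop. Its spring pushes back about 4.5 N at first, 11 N at the stop. Pressed 0.0115 m or more, the keeper passes over its ears; half down, the ears block the keeper. Trapped and released it rests at about 0.011. Blocked after 1 mm while the keeper is under its ears.
- keeper (a joint): How far the keeper is toward the foot's +y: 0 fully back, 0.024 m home; the cross bar's centre is at foot y = -0.002 + this value. From 0.006 on its lips are over or under the ears. About 2.5 N moves it and it stays where it is left. A fingertip pressing on the head bar can slide along it and push the cross bar at the same time.
- glue_stick: Purple and yellow glue stick, standing, 27 mm diameter x 104 mm; origin at the centre of its underside. Leave alone.
- nozzle_tin: Round tin 62 mm x 24 mm; origin at the centre of its underside. Leave alone.
- spare_gear: White gear 26 mm x 10 mm; origin at the centre of its underside. Leave alone.
- flush_cutters: Small cutters with red grips, 45 x 137 x 14 mm, lying; origin at the centre of the underside. Leave alone.

How it is judged:
By the outcome, as a careful person would: the job done as asked, in the order asked, and still so for the second after the job is handed in, with the robot touching nothing.
It also fails if it takes over 45 s, if anything falls off the work surface, if the arm or the gripper's body presses on something with over 40 N, if the wrist force passes 120 N, or if a joint passes its speed limit or range.

## Robot

A 6-joint arm with a two-finger parallel gripper is mounted at the origin on a cart in front of the work surface, level with it; the furniture and walls round the work are solid. World frame = base frame: x ahead of the robot, y to its left, z up, the work surface at z = 0. Lengths are in mm, angles in rad, forces in N, time in s.
With the tool pointing down it reaches from about 350 to 875 mm from the base axis. Payload 4.2 kg.
Tool frame: the origin (TCP) lies at the very end of the fingers, on their centre line; the grasp point (between the pads) lies 19 mm behind it (bot.hold_point_z is the z of the grasp point in the tool frame, in mm); z points along the fingers, y is the line along which they close (so a half turn about z gives the same grasp; the last joint's range is limited). The gripper opens to 87 mm and grips with 3 to 60 N. Pads are 19 mm wide; open, the fingers measure 117 mm over their backs; the gripper's body (75 mm by 190 mm) begins 51 mm behind the grasp point.
Start: joints at [1.588, 0.385, 0.008, 0, -1.194, -0.259], TCP at [149.625, 606.804, 222.55] pointing down, gripper open.
Joint ranges: [-3.14, 3.14], [-1.21, 2.06], [-1.07, 1.41], [-3.16, 2.05], [-2.99, -0.16], [-3.1, 3.1]. Speed limits (rad/s): [2.79, 2.79, 3.14, 3.14, 3.14, 3.14].

## Interface

Orientations are given as [roll, pitch, yaw] about the fixed x, y, z axes, in that order (R = Rz(yaw) Ry(pitch) Rx(roll)).
In Python, from workcell import bot, vision gives the robot as it stands. The module is installed in compiled form; this text tells all that it offers.
- The arm moves only by the tool play_rows, never from a script. Its argument "steps" is a list of rows, each a list of 7 numbers: the opening, from 0 (shut) to 1 (fully open), then the shift along the tool's x, y, z in m, then the turn, a rotation vector about the tool's x, y, z in degrees. A call has exactly 5 rows; each row shifts and turns the commanded pose from where the row before left it, along the tool's axes as they then stand; what a row does not reach is not made up. A row lasts 1/8 s, in which the tool goes at most 62.5 mm and 10.7 degrees, less where a joint would pass 70% of its speed; a pose out of reach is approached as far as the arm can. A call is refused whole if a number of a shift passes 0.0625 or a number of a turn 10.7, either way. A call with a gripper value outside its range is refused whole. The fingers move at their own pace and stop on an object; "squeeze" is the grip in N (left out, the last holds). Time passes only in rows, so rows that do not move let the fingers close, or fill a call up. It gives the time, the measured TCP pose, the force, the opening and the grip force at its end, in the units of the state.
- bot.read_state(): the state, without advancing time (a new reading comes with each control period).
- vision.capture(name): name is "scene" or "top" or "wrist"; returns (picture, depth): 384x512x3 uint8, red, green, blue; 384x512 float32, mm along the optical axis (not along the pixel's ray), 0 where there is no reading.
- vision.camera_info(name): a dict with "fx", "fy", "cx", "cy" (pixels), "rvec" (rotation vector, rad) and "tvec" (3), from world to camera coordinates, as OpenCV has them. Camera axes: x right, y down, z forward; pixel columns grow to the right and rows downward; lengths in mm; the calibration is good to about 2 mm. A picture is of the moment at which its call begins: read the wrist's pose just before it. camera_info takes no time and is no camera call; for the wrist camera it gives the pose at the moment of the call.
- bot.sign_off(): hands the job in; it is judged then, once.
Trained networks look in the newest picture that a camera, given by its name, has taken for a name from the list of things; names that differ only in an ending like _2 or _b are one class to them, and where a whole thing is asked for, a point or a joint stands for the part that bears it (a point fixed in the world has none). Each returns a list of dicts, best first, with "p" (0 to 1); they miss things now and then, are a little off and sometimes report something else, mostly with a low value. They report only what shows in the picture. A call takes as long as a camera call.
- vision.spot_in(camera, query): "extent" ([left, top, width, height] as shares, 0 to 1, of the picture: columns of its width, rows of its height, round what is visible of it).
- vision.spot_point(camera, query): "position" ([column, row] as shares, 0 to 1, of the picture: columns of its width, rows of its height: a listed point, or the origin of a listed thing).
The state is a dict: "clock": time; "qpos": joint angles; "joint_velocities": joint speeds; "joint_efforts": joint torques, N m; "tcp_pos": TCP position; "orientation": TCP orientation; "wrist_force": force on the tool from outside, world axes, zero at the start; "moment": the same for the moment, N m; "width": finger opening in mm; "grasp_force": force on a finger pad.
Only numpy, scipy, OpenCV 4.12 (cv2) and the standard library are available. Lean on these libraries where they do the work, as an engineer would, in place of code of your own. Each camera call takes 0.05 s, during which the arm holds its last target. There are 200 camera calls.

## Working session

There is one attempt and no reset: what is moved stays moved. The work goes in short steps, Python scripts to look and compute and a tool call to move; the robot and the scene stay as the last step left them, time stands still between calls to the robot, and variables do not carry over. Pictures are saved under pics/ and viewed, at most 10 in all, crops included, and the job is handed in when it is done.

Besides the shell and the picture viewer there is one more tool, called by a JSON object that holds its "name" and its "arguments". play_rows: Moves the arm, as the interface text tells. Its arguments: {"type":"object","properties":{"steps":{"type":"array","items":{"type":"array","items":{"type":"number"}}},"squeeze":{"type":"number"}},"required":["steps"]}

```bash
mkdir -p pics
cat > h.py <<'E'
import numpy as np, cv2
from workcell import bot, vision
def cap(n,f=None):
    i=vision.camera_info(n); p,d=vision.capture(n)
    if f: cv2.imwrite('pics/'+f,p[:,:,::-1])
    return i,p,d
def cloud(i,d):
    R=cv2.Rodrigues(np.array(i['rvec'],float))[0]; t=np.array(i['tvec'],float).ravel()
    v,u=np.mgrid[:d.shape[0],:d.shape[1]]
    P=np.stack([(u-i['cx'])/i['fx']*d,(v-i['cy'])/i['fy']*d,d],-1)
    W=(P-t)@R; W[d<=0]=np.nan
    return W
def ray(i,u,v,z):
    R=cv2.Rodrigues(np.array(i['rvec'],float))[0]; t=np.array(i['tvec'],float).ravel()
    c=-R.T@t; r=R.T@np.array([(u-i['cx'])/i['fx'],(v-i['cy'])/i['fy'],1])
    return c+r*(z-c[2])/r[2]
E
python3 - <<'E'
from h import *
np.set_printoptions(precision=1,suppress=True)
s=bot.read_state();print(s['tcp_pos'],s['orientation'],s['clock'])
a=[]
for n in ['top','scene']:
    i,p,d=cap(n);W=cloud(i,d);a.append(p)
    for q in ['foot','plunger_axis','keeper_home','keeper','plunger']:
        r=vision.spot_point(n,q) if q in('foot','plunger_axis','keeper_home') else vision.spot_in(n,q)
        for k in r[:2]:
            if 'position' in k:
                u,v=k['position'][0]*512,k['position'][1]*384
                print(n,q,k['p'],u,v,ray(i,u,v,10 if q!='foot' else 0))
            else: print(n,q,k)
cv2.imwrite('pics/a.png',np.vstack(a)[:,:,::-1])
E
```

```text
[149.5 606.2 221.5] [ 3.1 -0.  -0.2] 0.0
top foot 0.75 288.4096 198.6816 [477.8  -2.5   0. ]
top plunger_axis 0.53 289.6896 196.6848 [483.8  -6.6  10. ]
top keeper_home 0.67 364.5952 204.21120000000002 [ 450.2 -262.7   10. ]
top keeper_home 0.56 280.0128 199.7184 [474.3  27.   10. ]
scene foot 0.73 275.5072 224.2944 [483.9  10.9   0. ]
scene plunger_axis 0.61 279.808 225.10080000000002 [479.5  -7.2  10. ]
scene plunger_axis 0.59 275.4048 225.984 [469.2  -1.8  10. ]
scene keeper_home 0.97 267.2128 222.4896 [465.1  22.3  10. ]
scene keeper_home 0.39 276.224 225.408 [472.3  -1.7  10. ]
scene keeper {'extent': [0.5133, 0.4708, 0.0301, 0.0664], 'p': 0.54}
scene plunger {'extent': [0.5023, 0.4906, 0.0842, 0.0461], 'p': 0.85}
```

```bash
python3 -c "
import cv2;a=cv2.imread('pics/a.png');b=cv2.hconcat([a[:384],a[384:]]);cv2.imwrite('pics/b.png',cv2.resize(b,(800,300)))"
```

```text
(no output)
```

View pics/b.png

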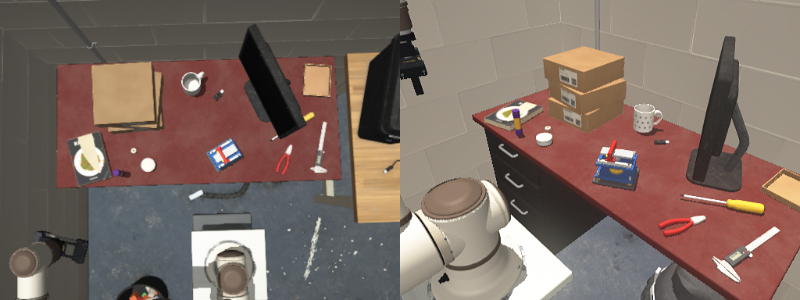

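Run:
```python
from h import *
from scipy.spatial.transform import Rotation as Ro
np.set_printoptions(precision=2,suppress=True)
s=bot.read_state();R=Ro.from_euler('xyz',s['orientation']).as_matrix();print(s['orientation'],R)
i=vision.camera_info('wrist');Rc=cv2.Rodrigues(np.array(i['rvec'],float))[0];c=-Rc.T@np.array(i['tvec']).ravel()
print('cam in tool',R.T@(c-s['tcp_pos']),'axis',R.T@Rc.T,i['fx'])
D=[400,0,330]-np.array(s['tcp_pos']);print('D tool',R.T@D)
i,p,d=cap('top');W=cloud(i,d)
m=(abs(W[...,0]-478)<90)&(abs(W[...,1]+2)<90)&(W[...,2]>20)
hsv=cv2.cvtColor(p,cv2.COLOR_RGB2HSV)
for n,mm in dict(all=m,red=m&((hsv[...,0]<8)|(hsv[...,0]>172))&(hsv[...,1]>170)&(W[...,2]>70),blue=m&(abs(hsv[...,0]-110)<12)&(hsv[...,1]>120)).items():
    P=W[mm]; print(n,len(P),P.mean(0),np.percentile(P[:,2],[5,50,95,99]))
    if len(P)>5: print(cv2.minAreaRect(P[:,:2].astype(np.float32)))
x0=230;cv2.imwrite('pics/c.png',cv2.resize(p[165:235,240:340,::-1],None,fx=6,fy=6,interpolation=cv2.INTER_CUBIC))
```

```text
[-3.14  0.   -0.24] [[ 0.97 -0.24 -0.  ]
 [-0.24 -0.97  0.  ]
 [-0.   -0.   -1.  ]]
cam in tool [  65.31    0.25 -161.51] axis [[-0.   -0.97 -0.24]
 [ 1.   -0.   -0.  ]
 [ 0.   -0.24  0.97]] 314.3961908618842
D tool [ 388.4   529.19 -107.48]
all 962 [475.87   3.76  82.36] [ 27.67  83.54 112.44 117.04]
((475.4270935058594, 0.8879852294921875), (94.1968994140625, 118.31896209716797), 29.7166748046875)
red 53 [473.47  14.29 107.68] [ 86.77 111.97 118.24 121.48]
((473.998291015625, 13.485740661621094), (69.08941650390625, 19.564777374267578), 30.576936721801758)
blue 3 [512.56 -45.34  68.28] [67.48 68.41 69.   69.05]
```

View pics/c.png

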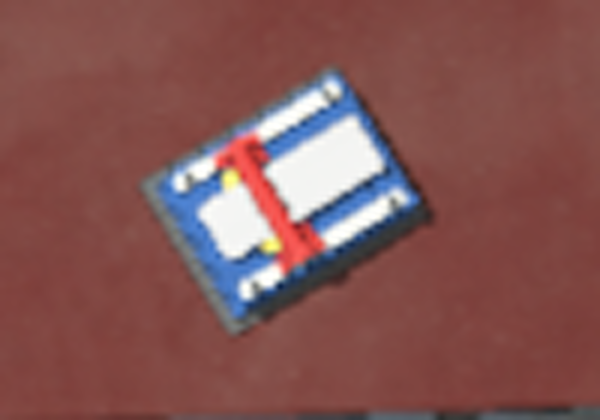

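{"name": "play_rows", "arguments": {"steps": [[0.3,0.0346,0.0462,-0.0048,0,0,0],[0.3,0.0346,0.0462,-0.0048,0,0,0],[0.3,0.0346,0.0462,-0.0048,0,0,0],[0.3,0.0346,0.0462,-0.0048,0,0,0],[0.3,0.0346,0.0462,-0.0048,0,0,0]], "squeeze": 20}}

```text
clock: 1.27
tcp_pos: [262.8, 339.3, 247.0]
orientation: [-3.141, -0.0, -0.241]
wrist_force: [1.0, 0.2, -0.9]
width: 44.6
grasp_force: 0.0
```

{"name": "play_rows", "arguments": {"steps": [[0.3,0.0346,0.0462,-0.0048,0,0,0],[0.3,0.0346,0.0462,-0.0048,0,0,0],[0.3,0.0346,0.0462,-0.0048,0,0,0],[0.3,0.0346,0.0462,-0.0048,0,0,0],[0.3,0.0346,0.0462,-0.0048,0,0,0]]}}

```text
clock: 1.9
tcp_pos: [375.3, 73.7, 271.4]
orientation: [-3.14, -0.001, -0.241]
wrist_force: [1.1, 0.6, 0.4]
width: 26.2
grasp_force: 0.0
```

{"name": "play_rows", "arguments": {"steps": [[0.3,0.0346,0.0462,-0.0048,0,0,0],[0.3,0.0346,0.0462,-0.0048,0,0,0],[0.3,0,0,0,0,0,-8.8],[0.3,0,0,0,0,0,-8.8],[0.3,0,0,0,0,0,-8.8]]}}

```text
clock: 2.52
tcp_pos: [420.0, -31.3, 280.3]
orientation: [-3.142, -0.0, 0.223]
wrist_force: [-0.5, -0.1, -0.2]
width: 26.3
grasp_force: 0.0
```

{"name": "play_rows", "arguments": {"steps": [[0.3,0,0,0,0,0,-8.8],[0.3,0,0,0,0,0,-8.8],[0.3,0,0,0,0,0,0],[0.3,0,0,0,0,0,0],[0.3,0,0,0,0,0,0]]}}

```text
clock: 3.15
tcp_pos: [420.0, -30.9, 280.2]
orientation: [3.142, -0.0, 0.525]
wrist_force: [0.3, -0.2, 0.6]
width: 26.0
grasp_force: 0.0
```

Run:
```python
from h import *
np.set_printoptions(precision=3,suppress=True)
s=bot.read_state();print(s)
i,p,d=cap('wrist','w1.png');W=cloud(i,d);np.savez('w1.npz',p=p,W=W)
for q in ['foot','plunger_axis','keeper_home']:
    for k in vision.spot_point('wrist',q)[:2]:
        u,v=k['position'][0]*512,k['position'][1]*384
        print(q,k['p'],u,v,ray(i,u,v,10 if q!='foot' else 0))
m=(abs(W[...,0]-476)<100)&(abs(W[...,1]-1)<100)&(W[...,2]>5)
hsv=cv2.cvtColor(p,cv2.COLOR_RGB2HSV)
for n,mm in dict(foot=m,frame=m&(W[...,2]>50),red=m&((hsv[...,0]<8)|(hsv[...,0]>172))&(hsv[...,1]>170)&(W[...,2]>85),ear=m&(abs(hsv[...,0]-27)<6)&(hsv[...,1]>150)).items():
    P=W[mm]; print(n,len(P),P.mean(0),np.percentile(P[:,2],[5,50,95,99]))
    if len(P)>5: print(cv2.minAreaRect(P[:,:2].astype(np.float32)))
print(np.histogram(W[m][:,2],bins=range(0,136,3)))
```

```text
{'clock': 3.15, 'qpos': array([ 0.316, -0.015, -0.351,  0.   , -1.235,  1.78 ]), 'joint_velocities': array([0.002, 0.001, 0.001, 0.002, 0.003, 0.007]), 'joint_efforts': array([ -0.002, -18.294,  19.108,   4.163,   0.067,  -0.008]), 'tcp_pos': array([419.995, -30.864, 280.203]), 'orientation': array([ 3.142, -0.   ,  0.525]), 'wrist_force': array([ 0.318, -0.216,  0.592]), 'moment': array([-0.055, -0.045, -0.002]), 'grasp_force': 0.0, 'width': 26.049798564599925}
foot 79300 [445.699 -14.572 348.586] [ 84.164 373.991 397.934 399.732]
((468.0703125, -2.6308135986328125), (131.20208740234375, 160.96751403808594), 29.819435119628906)
frame 78957 [445.627 -14.607 350.064] [ 87.83  374.049 397.944 399.734]
((464.1674499511719, -4.8677520751953125), (122.2052001953125, 160.96751403808594), 29.81943702697754)
red 952 [470.432  14.215 111.362] [ 86.704 112.732 114.43  354.819]
((468.455322265625, 21.101829528808594), (72.4703369140625, 126.2961654663086), 34.87793731689453)
ear 5 [449.986  14.785  93.483] [92.415 93.648 94.36  94.451]
(array([   0,    7,  220,  116,    0,    0,    0,    0,    0,    0,    0,
          0,    0,    0,    0,    0,    0,    0,    0,    0,    0,    0,
         12, 1934,  497,   43,  111, 1011,  210,  216,   28, 1014, 1722,
          2,   35,   32,   24,  719,  108,    0,    0,    0,    0,    0,
          0]), array([  0,   3,   6,   9,  12,  15,  18,  21,  24,  27,  30,  33,  36,
        39,  42,  45,  48,  51,  54,  57,  60,  63,  66,  69,  72,  75,
        78,  81,  84,  87,  90,  93,  96,  99, 102, 105, 108, 111, 114,
       117, 120, 123, 126, 129, 132, 135]))
```

View pics/w1.png

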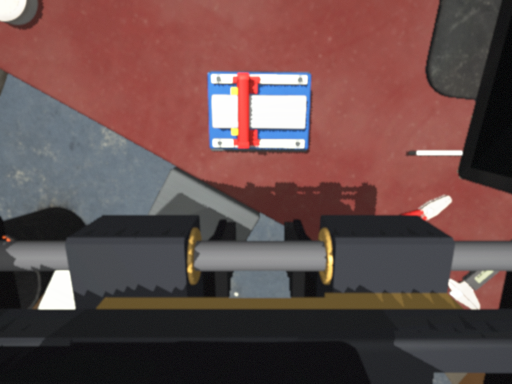

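Run:
```python
from h import *
np.set_printoptions(precision=2,suppress=True)
f=np.load('w1.npz');p,W=f['p'],f['W']
m=(abs(W[...,0]-476)<100)&(abs(W[...,1]-1)<100)&(W[...,2]<130)
hsv=cv2.cvtColor(p,cv2.COLOR_RGB2HSV);z=W[...,2]
t=np.array([419.995,-30.864,280.2]);a=.525;Rt=np.array([[np.cos(a),np.sin(a)],[np.sin(a),-np.cos(a)]])
for n,mm in dict(foot=m&(z>5),frame=m&(z>66),head=m&(z>94.5)&(z<102),red=m&(z>108)).items():
    P=W[mm]; r=cv2.minAreaRect(P[:,:2].astype(np.float32)); L=(P[:,:2]-t[:2])@Rt
    print(n,len(P),np.median(P[:,2]),r,'tool lo/hi',np.percentile(L,[.5,99.5],0),'ctr',(np.array(r[0])-t[:2])@Rt)
```

```text
foot 8061 85.67502911595334 ((479.349365234375, 4.764884948730469), (104.2007827758789, 132.03073120117188), 29.02354621887207) tool lo/hi [[ 17.77 -58.54]
 [121.08  56.49]] ctr [69.22 -1.08]
frame 7718 87.2555702509463 ((479.8851623535156, 4.961189270019531), (85.07185363769531, 116.04188537597656), 29.37549591064453) tool lo/hi [[ 28.1  -58.1 ]
 [111.99  56.19]] ctr [69.78 -0.98]
head 2641 96.33002304344049 ((473.11236572265625, 1.6746826171875), (55.084190368652344, 100.67440032958984), 24.53448486328125) tool lo/hi [[ 52.07 -50.35]
 [ 86.15  48.18]] ctr [62.27 -1.53]
red 851 113.1385546680813 ((471.243408203125, 18.617876052856445), (73.5823745727539, 11.954313278198242), 28.796403884887695) tool lo/hi [[ 33.42 -22.69]
 [105.8  -11.3 ]] ctr [ 69.15 -17.13]
```

{"name": "play_rows", "arguments": {"steps": [[0.25,0.0231,-0.0057,0.03,0,0,0],[0.25,0.0231,-0.0057,0.04,0,0,0],[0.25,0.023,-0.0057,0.04,0,0,0],[0.25,0,0,0.03,0,0,0.8],[0.25,0,0,0.01,0,0,0]]}}

```text
clock: 3.98
tcp_pos: [470.3, 18.4, 128.3]
orientation: [-3.141, 0.004, 0.512]
wrist_force: [-0.5, 0.4, 0.5]
width: 22.1
grasp_force: 0.0
```

{"name": "play_rows", "arguments": {"steps": [[0.25,0,0,0,0,0,0],[0.25,0,0,0.01,0,0,0],[0.25,0,0,0.01,0,0,0],[0.25,0,0,0.008,0,0,0],[0.25,0,0,0,0,0,0]]}}

```text
clock: 4.6
tcp_pos: [470.8, 18.4, 101.5]
orientation: [-3.141, 0.001, 0.512]
wrist_force: [0.6, -0.3, 0.5]
width: 21.7
grasp_force: 0.0
```

Run:
```python
from h import *
print(bot.read_state())
i,p,d=cap('wrist');_,q,_=cap('scene')
W=cloud(i,d);z=W[...,2];m=(z>108)&(z<120);print(m.sum(),np.nanmedian(z[m]))
cv2.imwrite('pics/w2.png',np.vstack([cv2.resize(p,(400,300)),cv2.resize(q[140:230,210:330],(400,300),interpolation=2)])[:,:,::-1])
```

```text
{'clock': 4.6, 'qpos': array([ 3.85172891e-01,  2.60710019e-01, -5.25272618e-01, -5.05407978e-05,
       -7.86329356e-01,  1.69776326e+00]), 'joint_velocities': array([-8.67730691e-05, -9.14611444e-03,  1.69831758e-02,  7.26898489e-03,
       -6.78800786e-03, -4.66295780e-04]), 'joint_efforts': array([-3.22094427e-03, -2.80152941e+01,  1.41644534e+01,  3.07387680e+00,
        1.01320110e-01,  5.05242065e-05]), 'tcp_pos': array([470.78768795,  18.44652723, 101.51117995]), 'orientation': array([-3.14136530e+00,  1.49894455e-03,  5.12104265e-01]), 'wrist_force': array([ 0.6093822 , -0.27238177,  0.47587336]), 'moment': array([-0.10091795, -0.02535336,  0.02039064]), 'grasp_force': 0.0, 'width': 21.703730879296124}
2526 112.95978349697009
```

View pics/w2.png

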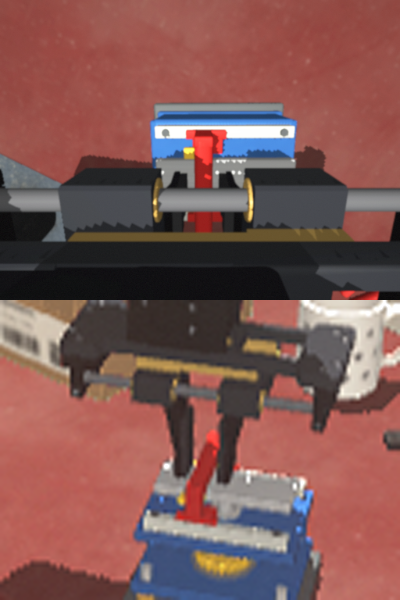

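{"name": "play_rows", "arguments": {"steps": [[0.25,0,0.004,0,0,0,0],[0.25,0,0.004,0,0,0,0],[0.25,0,0.004,0,0,0,0],[0.25,0,0.004,0,0,0,0],[0.25,0,0.002,0,0,0,0]]}}

```text
clock: 5.32
tcp_pos: [480.4, 2.9, 102.3]
orientation: [3.142, -0.001, 0.512]
wrist_force: [-0.6, 2.2, 1.4]
width: 21.7
grasp_force: 1.3
```

{"name": "play_rows", "arguments": {"steps": [[0.25,0,0.001,0,0,0,0],[0.25,0,0.001,0,0,0,0],[0.25,0,0.001,0,0,0,0],[0.25,0,0,0,0,0,0],[0.25,0,0,0,0,0,0]]}}

```text
clock: 5.95
tcp_pos: [481.5, 0.2, 102.1]
orientation: [3.141, 0.0, 0.512]
wrist_force: [0.3, 2.0, 0.1]
width: 21.6
grasp_force: 0.6
```

{"name": "play_rows", "arguments": {"steps": [[0.25,0,0.001,0,0,0,0],[0.25,0,0.001,0,0,0,0],[0.25,0,0.0,0,0,0,0],[0.25,0,0,0,0,0,0],[0.25,0,0,0,0,0,0]]}}

```text
clock: 6.58
tcp_pos: [482.4, -1.5, 102.1]
orientation: [-3.142, 0.0, 0.512]
wrist_force: [0.0, 1.7, 0.2]
width: 21.4
grasp_force: 0.9
```

Run:
```python
from h import *
np.set_printoptions(precision=2,suppress=True)
s=bot.read_state();print(s['tcp_pos'],s['wrist_force'],s['grasp_force'])
i,p,d=cap('wrist');W=cloud(i,d);z=W[...,2]
hsv=cv2.cvtColor(p,cv2.COLOR_RGB2HSV)
a=.511;Rt=np.array([[np.cos(a),np.sin(a)],[np.sin(a),-np.cos(a)]])
L=(W[...,:2]-np.array([479.6,4.9]))@Rt
near=(abs(L[...,0])<60)&(abs(L[...,1])<70)
m=near&(z>108)&(z<116)&((hsv[...,0]<8)|(hsv[...,0]>172))&(hsv[...,1]>150)
print('bar',m.sum(),np.percentile(L[m],[1,50,99],0))
m=near&(z>66)&(z<78);print('frame',m.sum(),np.percentile(L[m],[1,99],0))
m=near&(abs(hsv[...,0]-27)<6)&(hsv[...,1]>150)&(z<108);print('ear',m.sum(),np.percentile(L[m],[1,50,99],0) if m.sum() else '',np.median(z[m]))
```

```text
[482.4   -1.46 102.06] [0.   1.69 0.17] 0.9313633292913437
bar 2096 [[-29.72  -3.93]
 [ 13.86   1.77]
 [ 36.39   7.6 ]]
frame 5100 [[ 11.21 -56.87]
 [ 42.56  56.9 ]]
ear 181 [[ 16.83 -28.98]
 [ 20.6  -22.73]
 [ 24.4  -12.5 ]] 93.20080773365333
```

{"name": "play_rows", "arguments": {"steps": [[0.25,0,0.001,0,0,0,0],[0.25,0,0,0,0,0,0],[0.25,0,0.001,0,0,0,0],[0.25,0,0,0,0,0,0],[0.25,0,0,0,0,0,0]]}}

```text
clock: 7.25
tcp_pos: [482.6, -1.9, 102.0]
orientation: [-3.139, 0.0, 0.512]
wrist_force: [-4.8, 9.0, 2.1]
width: 22.0
grasp_force: 5.0
```

{"name": "play_rows", "arguments": {"steps": [[0.25,0,-0.003,0,0,0,0],[0.25,0,-0.0025,0,0,0,0],[0.25,0,0,0.003,0,0,0],[0.25,0,0,0.001,0,0,0],[0.25,0,0,0,0,0,0]]}}

```text
clock: 7.88
tcp_pos: [480.7, 1.5, 98.0]
orientation: [-3.142, 0.0, 0.512]
wrist_force: [0.5, -0.3, -0.3]
width: 21.7
grasp_force: 0.0
```

{"name": "play_rows", "arguments": {"steps": [[0.25,0,0,0.001,0,0,0],[0.25,0,0,0.001,0,0,0],[0.25,0,0,0.001,0,0,0],[0.25,0,0,0,0,0,0],[0.25,0,0,0,0,0,0]]}}

```text
clock: 8.5
tcp_pos: [481.0, 1.6, 95.4]
orientation: [3.141, -0.0, 0.512]
wrist_force: [-1.5, -0.3, 4.9]
width: 22.0
grasp_force: 2.6
```

{"name": "play_rows", "arguments": {"steps": [[0.25,0,0,0.002,0,0,0],[0.25,0,0,0.003,0,0,0],[0.25,0,0,0.003,0,0,0],[0.25,0,0,0.002,0,0,0],[0.25,0,0,0,0,0,0]]}}

```text
clock: 9.12
tcp_pos: [481.0, 1.6, 85.8]
orientation: [3.141, -0.0, 0.513]
wrist_force: [-2.4, -0.3, 8.5]
width: 21.8
grasp_force: 4.2
```

{"name": "play_rows", "arguments": {"steps": [[0.25,0,0,0.001,0,0,0],[0.25,0,0,0.001,0,0,0],[0.25,0,0,0.0,0,0,0],[0.25,0,0,0,0,0,0],[0.25,0,0,0,0,0,0]]}}

```text
clock: 9.75
tcp_pos: [481.0, 1.6, 84.0]
orientation: [3.141, -0.0, 0.513]
wrist_force: [-3.0, -0.1, 9.9]
width: 21.8
grasp_force: 4.6
```

{"name": "play_rows", "arguments": {"steps": [[0.25,0,0,0.001,0,0,0],[0.25,0,0,0,0,0,0],[0.25,0,-0.002,0,0,0,0],[0.25,0,-0.002,0,0,0,0],[0.25,0,-0.002,0,0,0,0]]}}

```text
clock: 10.38
tcp_pos: [480.0, 6.2, 83.8]
orientation: [3.138, -0.003, 0.514]
wrist_force: [2.4, -5.1, 10.4]
width: 22.0
grasp_force: 4.6
```

Run:
```python
from h import *
s=bot.read_state();print(s['tcp_pos'],s['wrist_force'],s['grasp_force'])
i,p,d=cap('wrist');W=cloud(i,d);z=W[...,2]
hsv=cv2.cvtColor(p,cv2.COLOR_RGB2HSV)
a=.511;Rt=np.array([[np.cos(a),np.sin(a)],[np.sin(a),-np.cos(a)]])
L=(W[...,:2]-np.array([479.6,4.9]))@Rt
near=(abs(L[...,0])<60)&(abs(L[...,1])<70)
m=near&(z>108)&(z<116)&((hsv[...,0]<8)|(hsv[...,0]>172))&(hsv[...,1]>150)
print('bar',m.sum(),np.percentile(L[m],[1,50,99],0))
m=near&(abs(hsv[...,0]-27)<6)&(hsv[...,1]>150)&(z<108);print('ear',m.sum(),np.percentile(L[m],[1,50,99],0) if m.sum() else '',np.median(z[m]))
```

```text
[479.96416436   6.18829106  83.78150166] [ 2.40687084 -5.0954204  10.35602045] 4.598661746276775
bar 2120 [[-16.77827608  -3.77560674]
 [ 19.08156119   1.83819029]
 [ 36.4432718    7.64864966]]
ear 32 [[ 21.84982768 -29.38751347]
 [ 23.65631647 -20.12781373]
 [ 24.39784466 -14.43091207]] 79.61488712795864
```

{"name": "play_rows", "arguments": {"steps": [[0.25,0,-0.002,0.0005,0,0,0],[0.25,0,-0.002,0,0,0,0],[0.25,0,-0.002,0,0,0,0],[0.25,0,-0.002,0,0,0,0],[0.25,0,0,0,0,0,0]]}}

```text
clock: 11.05
tcp_pos: [476.6, 12.9, 83.5]
orientation: [3.138, -0.004, 0.514]
wrist_force: [2.3, -7.8, 9.2]
width: 21.9
grasp_force: 5.8
```

{"name": "play_rows", "arguments": {"steps": [[0.25,0,-0.001,0,0,0,0],[0.25,0,-0.001,0,0,0,0],[0.25,0,-0.001,0,0,0,0],[0.25,0,-0.001,0,0,0,0],[0.25,0,0,0,0,0,0]]}}

```text
clock: 11.68
tcp_pos: [474.7, 16.4, 83.5]
orientation: [3.138, -0.004, 0.514]
wrist_force: [2.2, -8.6, 9.3]
width: 22.1
grasp_force: 5.8
```

{"name": "play_rows", "arguments": {"steps": [[0.25,0,-0.002,0,0,0,0],[0.25,0,-0.002,0,0,0,0],[0.25,0,-0.002,0,0,0,0],[0.25,0,-0.002,0,0,0,0],[0.25,0,0,0,0,0,0]]}}

```text
clock: 12.3
tcp_pos: [470.6, 23.5, 83.5]
orientation: [3.138, -0.004, 0.514]
wrist_force: [2.9, -7.0, 9.8]
width: 21.5
grasp_force: 5.8
```

{"name": "play_rows", "arguments": {"steps": [[0.25,0,-0.001,0,0,0,0],[0.25,0,-0.001,0,0,0,0],[0.25,0,-0.001,0,0,0,0],[0.25,0,-0.001,0,0,0,0],[0.25,0,0,0,0,0,0]]}}

```text
clock: 12.92
tcp_pos: [468.7, 26.9, 83.5]
orientation: [3.138, -0.004, 0.514]
wrist_force: [2.2, -8.4, 9.4]
width: 22.0
grasp_force: 5.8
```

```bash
cat > m.py <<'E'
from h import *
s=bot.read_state();print(s['tcp_pos'],s['wrist_force'],s['grasp_force'])
i,p,d=cap('wrist','w3.png');W=cloud(i,d);z=W[...,2]
hsv=cv2.cvtColor(p,cv2.COLOR_RGB2HSV)
a=.511;Rt=np.array([[np.cos(a),np.sin(a)],[np.sin(a),-np.cos(a)]])
L=(W[...,:2]-np.array([479.6,4.9]))@Rt
near=(abs(L[...,0])<60)&(abs(L[...,1])<70)
m=near&(z>108)&(z<116)&((hsv[...,0]<8)|(hsv[...,0]>172))&(hsv[...,1]>150)
print('bar',m.sum(),np.percentile(L[m],[1,50,99],0))
m=near&(abs(hsv[...,0]-27)<6)&(hsv[...,1]>150)&(z<108);print('ear',m.sum(),np.median(z[m]) if m.sum() else '')
m=near&(abs(L[...,0])<14)&(L[...,1]>15)&(L[...,1]<45)&(z<102)&(z>50);print('head',m.sum(),np.median(z[m]) if m.sum() else '')
E
python3 m.py
```

```text
[468.69001707  26.89223746  83.47980486] [ 2.16264799 -8.4367767   9.40894478] 5.82526917612995
bar 2081 [[-16.44202376 -25.5107942 ]
 [ 19.22311733 -19.84315539]
 [ 36.40721821 -14.07618965]]
ear 0 
head 0
```

{"name": "play_rows", "arguments": {"steps": [[0.25,0,-0.001,0,0,0,0],[0.25,0,-0.001,0,0,0,0],[0.25,0,-0.0005,0,0,0,0],[0.25,0,0,0,0,0,0],[0.25,0,0,0,0,0,0]]}}

```text
clock: 13.6
tcp_pos: [467.6, 28.9, 83.5]
orientation: [3.138, -0.004, 0.514]
wrist_force: [3.3, -9.2, 9.6]
width: 21.9
grasp_force: 6.8
```

{"name": "play_rows", "arguments": {"steps": [[0.25,0,-0.0005,0,0,0,0],[0.25,0,0,0,0,0,0],[0.25,0,-0.0005,0,0,0,0],[0.25,0,0,0,0,0,0],[0.25,0,0,0,0,0,0]]}}

```text
clock: 14.22
tcp_pos: [467.5, 29.1, 83.5]
orientation: [3.137, -0.004, 0.514]
wrist_force: [5.1, -13.5, 8.3]
width: 21.9
grasp_force: 9.1
```

{"name": "play_rows", "arguments": {"steps": [[0.25,0,0.002,0,0,0,0],[0.25,0,0.002,0,0,0,0],[0.25,0,0.001,-0.001,0,0,0],[0.25,0,0,-0.002,0,0,0],[0.25,0,0,-0.004,0,0,0]]}}

```text
clock: 14.85
tcp_pos: [467.1, 26.9, 88.7]
orientation: [-3.141, -0.001, 0.512]
wrist_force: [-0.1, 0.1, -0.4]
width: 21.8
grasp_force: 0.0
```

{"name": "play_rows", "arguments": {"steps": [[0.25,0,0,-0.006,0,0,0],[0.25,0,0,-0.02,0,0,0],[0.25,0,0,-0.03,0,0,0],[0.25,0,0,-0.05,0,0,0],[0.25,-0.03,0,-0.05,0,0,0]]}}

```text
clock: 15.48
tcp_pos: [441.2, 11.9, 245.7]
orientation: [3.141, 0.001, 0.513]
wrist_force: [0.8, 0.1, 1.1]
width: 21.8
grasp_force: 0.0
```

{"name": "play_rows", "arguments": {"steps": [[0.25,-0.03,0,-0.03,0,0,0],[0.25,0,0,0,0,0,0],[0.25,0,0,0,0,0,0],[0.25,0,0,0,0,0,0],[0.25,0,0,0,0,0,0]]}}

```text
clock: 16.1
tcp_pos: [414.6, -2.8, 273.5]
orientation: [-3.141, 0.003, 0.512]
wrist_force: [-0.2, -0.7, -0.3]
width: 21.8
grasp_force: 0.0
```

```bash
python3 m.py; python3 -c "
import cv2;a=cv2.imread('pics/w3.png')[0:230,130:400];cv2.imwrite('pics/w4.png',cv2.resize(a,None,fx=2.5,fy=2.5))"
```

```text
[414.59962996  -2.78017973 273.52734136] [-0.19984958 -0.68643058 -0.2796489 ] 0.0
bar 863 [[-36.94694732 -27.79805717]
 [ -0.04748238 -21.83712452]
 [ 35.23238241 -16.55268767]]
ear 0 
head 722 85.39956348810847
```

View pics/w4.png

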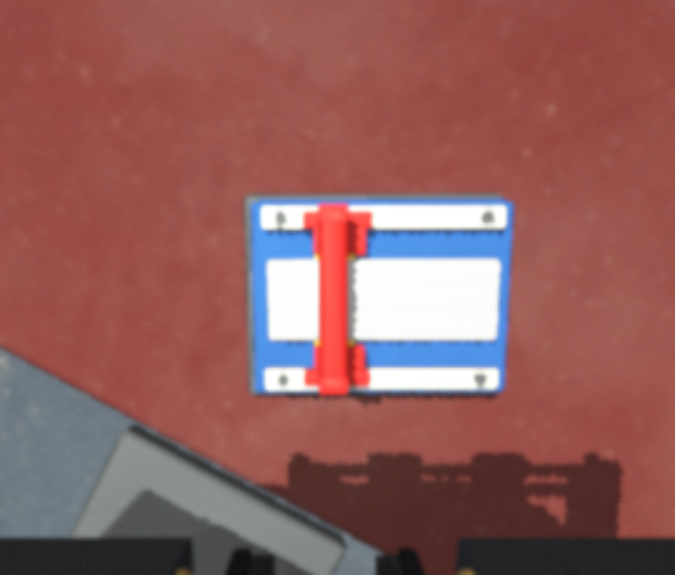

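The picture shows the cross bar home at about (333,298), covering the ears. The head top is at z≈85.4, about 11 mm down, and the gripper is clear of the clamp.

```bash
python3 -c "
from workcell import bot;print(bot.sign_off())"
```

```text
the job is handed in; nothing more can be done
None
```

I drew the keeper fully back, pressed the plunger down at about 10 N, and slid the keeper home to its stop. After release the plunger stayed down about 11 mm, and I handed the job in at about 16 s on the robot's clock.

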